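Take the tab-locked filter cap off a power supply

TASK

Take the fan's filter cap off the top of the power supply for cleaning: squeeze its two side tabs together, keep them squeezed while you turn the cap anticlockwise (seen from above) until you just feel the sprung end stop, lift it straight off there and set it down gently, the right way up, in the white tray. Do not force the cap against the power supply, and leave the other things on the bench alone.

Things in the scene. Friction and masses are not known exactly. Their poses are not given: they have to be found in the camera images.
- cap_grip (a point): On the axis of the loose dark grey filter cap (0.1 to 0.15 kg), half-way up its two tabs, 27 mm above the flange's underside. Flange: round, 72 mm across, 5 mm thick. On it stands a fixed block, 22 mm (x) by 30 mm (y), top 42 mm above the flange's underside. An upright tab flanks it at +y and at -y. z: the cap's axis, up. Grip the tabs' outer faces from above, fingertips 8 mm or more above the flange's underside.
- tab_a (a joint): How far the tab at the cap's +y side is squeezed in (m): 0 free, 0.006 fully home against the block; sprung, 3 N at first, 8 N home. 24 mm wide (x), 5 mm thick, from 8 to 46 mm above the flange's underside. Outer faces of the two tabs: 52 mm apart free, 40 mm squeezed home. Both must be in by 5 mm for the cap to turn. A grip that keeps both home also carries the cap.
- tab_b (a joint): The same for the tab at the cap's -y side (m): 0 free, 0.006 squeezed home.
- cap_foot (a point): Centre of the underside of the cap's plug, 20 mm below the flange's underside. The plug, 43 mm across, carries two bayonet lugs. They lift out of the collar only near the end stop's first touch: within about 5 degrees either way; elsewhere they are caught under lips. 25 mm of lift clears the collar.
- collar_top (a point): Centre of the top of the round collar, 68 mm across, 22 mm high, on the power supply. The seated flange's underside is here. x, y along the box's sides; at the start the cap is locked with the same yaw. It has 1.5 mm sideways play. It turns anticlockwise (+z), almost freely, up to a sprung end stop.
- collar_base (a point): Foot of the collar's axis, on top of the box. The hidden sprung end stop inside meets the cap after 32 to 82 degrees of turn: it differs each time and can only be felt. At first touch it resists with about 0.12 N m (5 N at the lug on one side), then 1.5 N m per rad. A cap pushed past it springs back when turned back.
- psu: The power supply: fixed grey metal box, 150 mm (x) by 140 mm (y) by 86 mm high, with the collar in the middle of its top. Origin: centre of its underside, on the bench.
- tray_in (a point): Centre of the inner floor of the fixed white tray, 5 mm above the bench; the tray is 170 mm square, outer height 25 mm, walls 5 mm thick. The cap stands in it on its plug, so that the cap's point above is then 47 mm above this floor.
- spool_center (a point): Bystander: loose grey wire spool standing upright, 60 mm across, 36 mm high; its centre.
- jar_center (a point): Bystander: loose clear screw jar, 52 mm across, 60 mm high; its centre.
- driver_grip (a point): Bystander: loose screwdriver lying on the bench; the middle of its handle.
Mind the look-alikes: they are no part of the job. Of the things like the psu, leave any that is pink; of the rest the smaller one is meant. What is shaped like the part that bears cap_grip but blue is not meant.

How it is judged (in metres and radians):
On the way, in this order (a step that is already met when the one before it is completed fails the run):
1. the cap is turned by more than 25 degrees, still seated in the collar (angle between the y axis of cap_grip and the y axis of collar_top, either way round above 0.436 rad and z of cap_grip in the frame of collar_top below 0.033 m), for 0.05 s.
2. the cap is lifted clear of the collar (z of cap_grip in the frame of collar_top above 0.05 m), for 0.05 s.
At the end, for the whole second after the job is handed in: The cap stands upright (within 6 degrees) on the tray's floor (height within 5 mm), its axis within 55 mm of the tray's centre, let go and at rest (slower than 20 mm/s) (horizontal distance between cap_grip and tray_in below 0.055 m and z of cap_grip in the frame of tray_in between 0.042 and 0.052 m and angle between cap_grip's own z axis and vertical below 0.1 rad and linear speed of cap below 0.02 m/s); the robot touches nothing.
It fails at once if the cap is forced against the power supply or its collar with more than 30 N (contact force between cap and psu above 30 N).
It fails at once if the cap hits or is pressed on the tray with more than 40 N (contact force between cap and tray above 40 N).
It fails at once if the wire spool is disturbed (moved more than 20 mm) (distance of spool_center from where it was at the start of the episode above 0.02 m).
It fails at once if the screw jar is disturbed (moved more than 20 mm) (distance of jar_center from where it was at the start of the episode above 0.02 m).
It fails at once if the screwdriver is disturbed (moved more than 20 mm) (distance of driver_grip from where it was at the start of the episode above 0.02 m).
It also fails if it takes over 64 s, if anything falls off the work surface, if the arm or the gripper's body presses on something with over 40 N, if the wrist force passes 120 N, or if a joint passes its speed limit or range.

ROBOT

A 6-joint arm with a two-finger parallel gripper is mounted at the origin on the work surface. World frame = base frame: x ahead of the robot, y to its left, z up, the work surface at z = 0. Lengths are in mm, angles in degrees, forces in N, time in s.
With the tool pointing down it reaches from about 325 to 775 mm from the base axis. Payload 5.5 kg.
Tool frame: the origin (TCP) lies on the centre line of the jaws, within the pads' length; the fingertips stand 25 mm ahead of it and the grasp point (between the pads) lies 6 mm ahead of it; z points along the fingers, x is the direction in which the jaws open and shut, and the axes are right-handed (so a half turn about z gives the same grasp; the last joint's range is limited). The gripper opens to 85 mm and grips with 20 to 120 N. Pads are 22 mm wide; open, the fingers measure 114 mm over their backs; the gripper's body (76 mm by 85 mm) begins 54 mm behind the grasp point. The pads swing forward as they close: fully open they stand 13 mm farther back than shut.
Start: joints at [-71.316, 5.22, 70.514, -0, 104.267, -3.249], TCP at [224.112, -556.588, 256.275] pointing down, gripper open.
Joint ranges: [-164.24, 164.24], [-49.07, 125.15], [9.68, 141.18], [-86.29, 266.29], [3.28, 154.24], [-151.56, 151.56]. Speed limits (degrees/s): [147.25, 147.25, 172.46, 180, 180, 180].

INTERFACE

Orientations are given as a 3x3 rotation matrix whose columns are the frame's x, y, z axes.
In Python, from station import bot, eyes, finder gives the robot as it stands. The module is installed in compiled form; this text tells all that it offers.
- The arm moves only by the shell command python3 -m inch 'ROWS' [OPENING] [FORCE]. ROWS is JSON, a list of rows, each an object with "dp": the shift along the world's x, y, z in cm, a list of three; "yaw": the turn about the world's z in degrees. A call has 1 to 8 rows; each row is the pose to reach, as a shift and turn from the pose measured when the call began; what a row does not reach only later rows make up. A row lasts 1/12 s, in which the tool goes at most 41.7 mm and 7.16 degrees, less where a joint would pass 70% of its speed; a pose out of reach is approached as far as the arm can. A call with a gripper value outside its range is refused whole. OPENING is the finger opening in cm, from 0 to 8.54, set as the call begins (- or left out, the last holds). The fingers move at their own pace and stop on an object; FORCE is the grip in N (left out, the last holds). Time passes only in rows, so rows that repeat a pose let the fingers close. It gives the time, the measured TCP pose, the force and the opening at its end, in the units of the state.
- bot.get_state(): the state, without advancing time (a new reading comes with each control period).
- eyes.capture(name): name is "scene" or "top" or "wrist"; returns a dict with "image" (400x640x3 uint8, blue, green, red), "mtx" (3x3 intrinsics, pixels), "distortion" ([k1, k2, p1, p2, k3] as OpenCV has them; the pictures are not rectified), "R" (3x3) and "t" (3): a world point X has camera coordinates R X + t; the wrist camera has in their place "tool_from_camera" (4x4, takes a point from camera to tool coordinates, whose origin is the TCP and whose axes are the tool frame's). Camera axes: x right, y down, z forward; pixel columns grow to the right and rows downward; lengths in mm; the calibration is good to about 2 mm. A picture is of the moment at which its call begins: read the wrist's pose just before it. There is no depth.
- bot.hand_in(): hands the job in, once; it reports no verdict.
Trained networks look in the newest picture that a camera, given by its name, has taken for a name from the list of things; names that differ only in an ending like _2 or _b are one class to them, and where a whole thing is asked for, a point or a joint stands for the part that bears it (a point fixed in the world has none). Each returns a list of dicts, best first, with "score" (0 to 1); they miss things now and then, are a little off and sometimes report something else, mostly with a low value. They report only what shows in the picture. A call takes as long as a camera call. They do not tell look-alikes from the thing itself.
- finder.cut_out(camera, target): "pixels" (400x640 bool, what is visible of it) and "point" ([column, row] in pixels, amid what is visible of it).
The state is a dict: "t": time; "q": joint angles; "joint_velocities": joint speeds; "joint_efforts": joint torques, N m; "eef_pos": TCP position; "eef_rot": TCP orientation; "contact_force": force on the tool from outside, world axes, zero at the start; "ft_torque": the same for the moment, N m; "width": finger opening in mm.
Only numpy, scipy, OpenCV 4.12 (cv2) and the standard library are available. Lean on these libraries where they do the work, as an engineer would, in place of code of your own. Each camera call takes 0.05 s, during which the arm holds its last target.

## Working session

There is one attempt and no reset: what is moved stays moved. The work goes in short steps, Python scripts to look and compute and a shell command to move; the robot and the scene stay as the last step left them, time stands still between calls to the robot, and variables do not carry over. Pictures are saved under pics/ and viewed, and the job is handed in when it is done.

```bash
mkdir -p pics; ls
python3 - <<'E'
from station import bot, eyes, finder
import cv2
s=bot.get_state(); print({k:(v if not hasattr(v,'round') else v) for k,v in s.items()})
for n in ["scene","top","wrist"]:
    c=eyes.capture(n); cv2.imwrite(f"pics/{n}0.png",c["image"])
    print(n,c["mtx"],c["distortion"],c.get("R"),c.get("t"),c.get("tool_from_camera"))
E
```

```text
pics
{'t': 0.0, 'q': array([-7.13158963e+01,  5.26261394e+00,  7.05855925e+01, -5.26773718e-04,
        1.04267339e+02, -3.25019444e+00]), 'joint_velocities': array([-0.01438954,  0.05542835,  0.05487314,  0.03663777, -0.07467148,
        0.09984179]), 'joint_efforts': array([-1.82589120e-03, -4.58726048e+01, -4.18024564e+01, -4.63247325e-04,
        1.15960636e-02, -1.08552399e-05]), 'eef_pos': array([ 224.02481523, -556.3328808 ,  255.1194062 ]), 'eef_rot': array([[ 3.73540381e-01, -9.27613689e-01, -6.54473794e-04],
       [-9.27611733e-01, -3.73540939e-01,  1.90751299e-03],
       [-2.01390792e-03, -1.05435560e-04, -9.99997967e-01]]), 'contact_force': array([ 0.28862643,  0.81869395, -0.63678716]), 'ft_torque': array([ 0.01421586, -0.02265892,  0.00077816]), 'width': 85.84772216514126}
scene [[434.71771398   0.         326.79004354]
 [  0.         434.71771398 197.59274245]
 [  0.           0.           1.        ]] [-0.0094471  0.         0.         0.         0.       ] [[ 0.83836349  0.54506492  0.0071331 ]
 [ 0.38977177 -0.59025665 -0.70687698]
 [-0.38108349  0.59540013 -0.707
[... 182 characters left out ...]
   ]] [-0.02079418  0.          0.          0.          0.        ] [[-0.01421978 -0.99975369 -0.01703963]
 [-0.98496293  0.0169398  -0.17193334]
 [ 0.17217964  0.01433855 -0.98496121]] [106.65762642 538.81884719 930.28041503] None
wrist [[278.80334551   0.         315.24813329]
 [  0.         278.80334551 201.23431933]
 [  0.           0.           1.        ]] [-0.0214193  0.         0.         0.         0.       ] None None [[ 9.99999945e-01 -3.01685931e-04 -1.41160642e-04  1.00017287e+00]
 [ 3.29301476e-04  9.59119681e-01  2.83000581e-01 -7.16298966e+01]
 [ 5.00126565e-05 -2.83000611e-01  9.59119727e-01 -1.18723794e+02]
 [ 0.00000000e+00  0.00000000e+00  0.00000000e+00  1.00000000e+00]]
```

View pics/scene0.png

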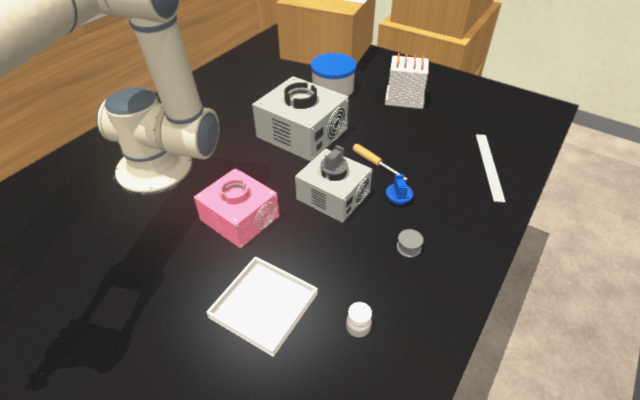

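View pics/top0.png

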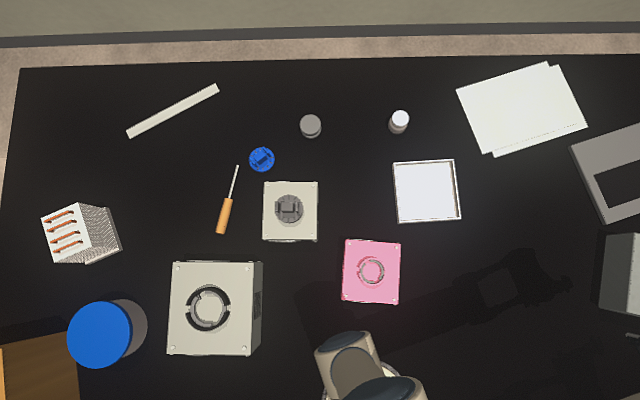

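View pics/wrist0.png

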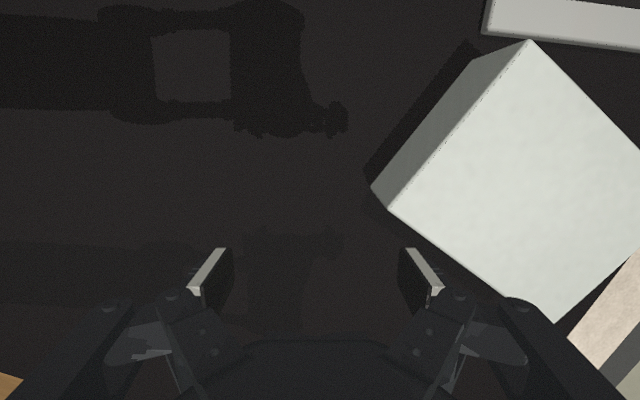

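The scene picture shows the small grey PSU with the dark cap at (335,180), the large grey one at (300,110), the pink one at (237,205) and the blue cap at (400,190). The tray is at (263,305), jar (359,320), spool (410,243) and driver (370,155). In the top picture the same things sit at (290,210), (210,308), (371,271) and (261,159), with the tray at (427,190). I choose the small grey box with the dark grey cap.

```bash
cat > h.py <<'E'
from station import bot, eyes, finder
import cv2, numpy as np
def cam(n):
    s=bot.get_state() if n=="wrist" else None
    c=eyes.capture(n)
    if n=="wrist":
        T=np.eye(4);T[:3,:3]=s["eef_rot"];T[:3,3]=s["eef_pos"]
        M=np.linalg.inv(T@np.array(c["tool_from_camera"]))
        c["R"],c["t"]=M[:3,:3],M[:3,3]
    c["R"]=np.array(c["R"]);c["t"]=np.array(c["t"]);return c
def ray(c,p):
    u=cv2.undistortPoints(np.array([[p]],float),c["mtx"],np.array(c["distortion"]))[0,0]
    d=c["R"].T@np.array([u[0],u[1],1]); o=-c["R"].T@c["t"]; return o,d/np.linalg.norm(d)
def atz(c,p,z):
    o,d=ray(c,p); return o+d*(z-o[2])/d[2]
def tri(L):
    A=np.zeros((3,3));b=np.zeros(3)
    for c,p in L:
        o,d=ray(c,p);P=np.eye(3)-np.outer(d,d);A+=P;b+=P@o
    X=np.linalg.solve(A,b)
    return X,[float(np.linalg.norm((np.eye(3)-np.outer(d,d))@(X-o))) for o,d in (ray(c,p) for c,p in L)]
def proj(c,X):
    return cv2.projectPoints(np.array(X,float).reshape(-1,1,3),cv2.Rodrigues(c["R"])[0],c["t"],c["mtx"],np.array(c["distortion"]))[0][:,0]
E
python3 - <<'E'
from h import *
C={n:cam(n) for n in ["scene","top"]}
for tg in ["cap_grip","psu","tray_in","spool_center","jar_center","driver_grip","tab_a"]:
    for n in C:
        try:
            for r in finder.cut_out(n,tg)[:4]:
                ys,xs=np.nonzero(r["pixels"]); print(tg,n,round(r["score"],2),np.round(r["point"],1),xs.min(),xs.max(),ys.min(),ys.max(),len(xs))
        except Exception as e: print(tg,n,e)
c=C["top"]; im=c["image"]
cv2.imwrite("pics/topcrop.png",cv2.resize(im[165:255,245:335],None,fx=6,fy=6,interpolation=cv2.INTER_CUBIC))
im=C["scene"]["image"]
cv2.imwrite("pics/scenecrop.png",cv2.resize(im[140:220,290:380],None,fx=6,fy=6,interpolation=cv2.INTER_CUBIC))
E
```

```text
cap_grip scene 0.96 [335.5 163.9] 320 347 145 174 591
cap_grip scene 0.84 [399.  190.9] 386 412 174 203 522
cap_grip top 0.9 [260.3 160.2] 249 274 147 171 470
cap_grip top 0.69 [294.8 220.3] 262 319 182 241 2604
cap_grip top 0.62 [289.9 207.4] 275 303 195 222 654
psu scene 0.94 [238.  207.9] 195 278 168 246 4228
psu scene 0.67 [300.7 116.2] 252 347 77 160 5538
psu scene 0.62 [333.7 187.6] 295 371 149 221 3253
psu top 0.81 [216.1 309.1] 167 263 260 356 8731
psu top 0.77 [298.1 217.9] 263 319 181 241 2700
tray_in scene 0.85 [259.1 306.9] 207 317 257 355 6115
tray_in top 0.95 [426.7 188.2] 392 459 159 222 3758
tray_in top 0.61 [293.9 220.3] 262 319 181 241 2716
spool_center scene 0.94 [410.3 239.3] 397 422 229 256 583
spool_center top 0.8 [309.8 124. ] 300 321 114 138 443
jar_center scene 0.7 [360.3 317.4] 346 370 303 337 719
jar_center top 0.86 [397.1 125.1] 387 408 109 134 419
driver_grip scene 0.87 [365.2 155.3] 353 395 144 172 322
driver_grip top 0.83 [223.1 213.2] 216 238 166 233 411
tab_a scene 0.53 [341.1 149.6] 335 343 145 159 63
tab_a scene 0.53 [324.1 163.3] 324 332 155 169 106
tab_a scene 0.49 [398.2 178.9] 395 401 176 178 14
tab_a top 0.5 [278.4 206.1] 277 279 202 210 24
```

View pics/topcrop.png

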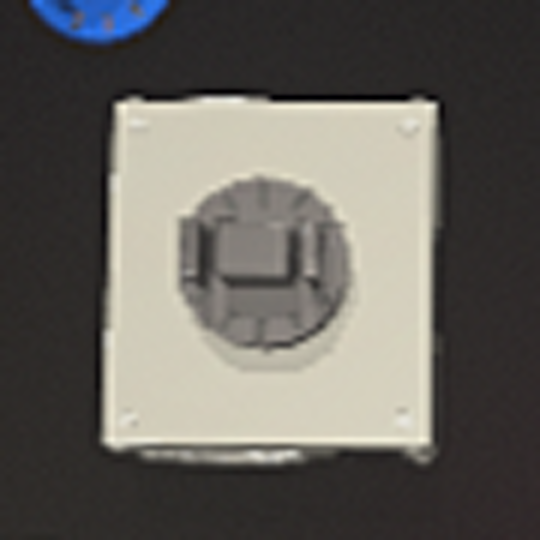

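View pics/scenecrop.png

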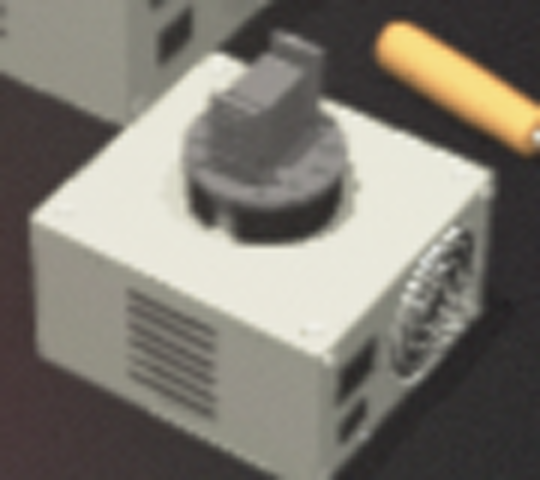

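The crops confirm a dark grey cap on the smaller grey box, with tabs at crop x=190 and x=310, so they lie roughly along ±world y. Next is a coarse position.

Run:
```python
from h import *
C={n:cam(n) for n in ["scene","top"]}
P=[atz(C["top"],(245+a/6-.4,165+b/6-.4),86) for a,b in [(115,100),(437,100),(433,443),(107,443)]]
print(np.round(P,1)); P=np.array(P); print(P.mean(0),[np.linalg.norm(P[i]-P[i-1]) for i in range(4)])
# same corners in scene: crop/6+ (290,140): left(32,215) bottom(330,355) right(492,178)  top(218,55)
S=np.array([atz(C["scene"],(290+a/6-.4,140+b/6-.4),86) for a,b in [(32,215),(330,358),(492,178),(215,52)]])
print(np.round(S,1),S.mean(0))
print("tray",[atz(C[n],p,z).round(1) for n,p,z in [("top",(426.7,190),5),("scene",(263,305),5)]])
print("flange tri",tri([(C["top"],(245+265/6,165+262/6)),(C["scene"],(290+267/6,140+162/6))]))
for nm,a,b in [("spool",(410.3,241),(310,126)),("jar",(360,318),(398,122)),("drv",(367,155),(224,216))]:print(nm,tri([(C["scene"],a),(C["top"],b)]))
# tray 
for n in C:
  r=finder.cut_out(n,"tray_in")[0]; m=r["pixels"].astype(np.uint8)
  cn=max(cv2.findContours(m,0,2)[0],key=cv2.contourArea); b=cv2.boxPoints(cv2.minAreaRect(cn)); 
  ap=cv2.approxPolyDP(cn,8,True)[:,0]; print(n,[atz(C[n],p,25).round() for p in ap.astype(float)])
```

```text
[[580.1 257.3  86. ]
 [577.6 116.8  86. ]
 [429.1 120.1  86. ]
 [431.2 258.5  86. ]]
[504.49335108 188.18796696  86.        ] [np.float64(148.93077659623228), np.float64(140.48638148784494), np.float64(148.4578171964095), np.float64(138.4286949025087)]
[[428.1 122.3  86. ]
 [580.5 119.   86. ]
 [581.9 253.   86. ]
 [432.6 259.6  86. ]] [505.75247456 188.49779479  86.        ]
tray [array([ 564.9, -187.6,    5. ]), array([ 561.7, -185.9,    5. ])]
flange tri (array([505.04240084, 189.30683445, 102.85256777]), [1.1438766142790966, 1.143876614278985])
spool (array([755.73978272, 139.5920263 ,  21.67573906]), [1.399828604561432, 1.399828604561548])
jar (array([ 759.1496393 , -111.23258699,   30.15433616]), [1.1761843870968645, 1.1761843870970135])
drv (array([500.8434508 , 382.65025437,   8.39718442]), [0.8428413924739121, 0.8428413924738937])
scene [array([ 473., -107.,   25.]), array([ 488., -277.,   25.]), array([ 657., -270.,   25.]), array([641., -97.,  25.])]
top [array([ 648., -259.,   25.]), array([637., -90.,  25.]), array([474., -96.,  25.]), array([ 482., -268.,   25.])]
```

```bash
python3 -m inch '[{"dp":[1.4,3.7,0.5],"yaw":-2},{"dp":[2.8,7.4,1],"yaw":-4},{"dp":[4.2,11.1,1.5],"yaw":-6},{"dp":[5.6,14.8,2],"yaw":-8},{"dp":[7,18.5,2.5],"yaw":-10},{"dp":[8.4,22.2,3],"yaw":-12},{"dp":[9.8,25.9,3.5],"yaw":-14},{"dp":[11.2,29.6,4],"yaw":-16}]'
```

```text
t: 1.82
eef_pos: [336.2, -258.8, 296.7]
eef_rot: [[0.101, -0.995, 0.001], [-0.995, -0.101, -0.001], [0.001, -0.001, -1.0]]
contact_force: [1.5, 0.0, 0.4]
width: 85.7
```

```bash
python3 -m inch '[{"dp":[1.4,3.8,0],"yaw":-1},{"dp":[2.8,7.6,0],"yaw":-2},{"dp":[4.2,11.4,0],"yaw":-3},{"dp":[5.6,15.2,0],"yaw":-4},{"dp":[7,19,0],"yaw":-5},{"dp":[8.4,22.8,0],"yaw":-6},{"dp":[9.8,26.6,0],"yaw":-7},{"dp":[11.2,30.4,0],"yaw":-7}]'
python3 -m inch '[{"dp":[1.4,3.6,0],"yaw":0},{"dp":[2.8,7.2,0],"yaw":0},{"dp":[4.2,10.8,0],"yaw":0},{"dp":[5.6,14.3,0],"yaw":0},{"dp":[5.6,14.3,0],"yaw":0},{"dp":[5.6,14.3,0],"yaw":0}]'
python3 - <<'E'
from h import *
c=cam("wrist"); s=bot.get_state(); print(s["t"],s["eef_pos"],s["q"],s["contact_force"])
cv2.imwrite("pics/w1.png",c["image"])
for r in finder.cut_out("wrist","cap_grip")[:3]:
    ys,xs=np.nonzero(r["pixels"]);print(r["score"],r["point"],xs.min(),xs.max(),ys.min(),ys.max())
print(proj(c,[(505,188.5,86),(505,188.5,108),(505,188.5,154),(505,188.5,135)]))
E
```

```text
t: 2.48
eef_pos: [448.4, 47.4, 297.1]
eef_rot: [[-0.022, -1.0, 0.002], [-1.0, 0.022, -0.001], [0.001, -0.002, -1.0]]
contact_force: [0.6, -0.7, 0.5]
width: 85.4
t: 2.98
eef_pos: [504.4, 192.0, 295.8]
eef_rot: [[-0.018, -1.0, -0.0], [-1.0, 0.018, -0.001], [0.002, 0.0, -1.0]]
contact_force: [-0.3, -0.7, 0.6]
width: 85.5
3.0333 [504.29730395 190.82935314 296.62022958] [ 1.71655096e+01 -3.48347045e+00  7.51995363e+01 -9.66419469e-02
  1.08267566e+02  1.08288254e+02] [ 0.17764965 -0.56285182  0.39248929]
0.64 [320.3, 185.8] 286 349 157 219
0.58 [244.6, 52.2] 215 274 22 84
[[317.06108412 180.8025543 ]
 [317.21726323 184.96090149]
 [317.62261585 195.75668047]
 [317.4401628  190.89685103]]
```

View pics/w1.png

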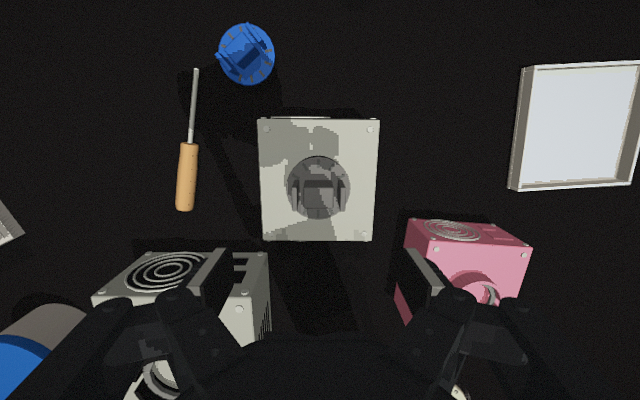

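Run:
```python
from h import *
im=cv2.imread("pics/w1.png")
cv2.imwrite("pics/w1c.png",cv2.resize(im[105:250,250:390],None,fx=4,fy=4,interpolation=cv2.INTER_CUBIC))
```

```text
(no output)
```

View pics/w1c.png

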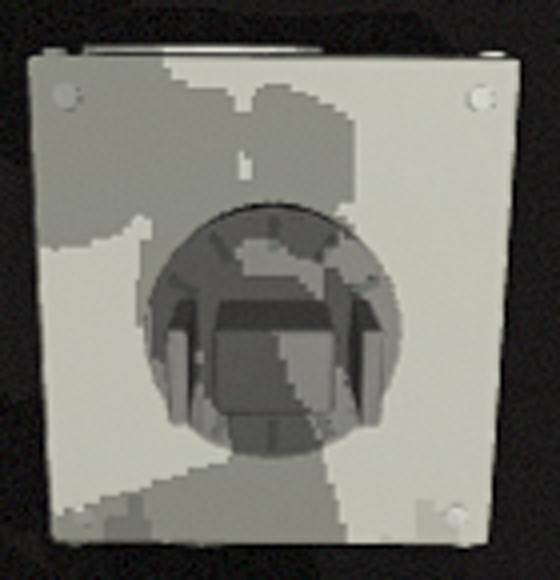

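Run:
```python
from h import *
c=cam("wrist"); 
f=lambda a,b:(250+a/4-.4,105+b/4-.4)
print("flange",atz(c,f(273,329),113).round(1), "r", [np.round(atz(c,f(*p),113)-atz(c,f(273,329),113),1) for p in [(146,330),(402,330),(273,202),(273,458)]])
for p in [(168,330),(168,424),(188,330),(188,424),(383,330),(383,424),(362,330),(362,424)]: print("tab",p,atz(c,f(*p),154).round(1))
Q=np.array([atz(c,f(*p),86) for p in [(28,57),(520,60),(490,545),(52,545)]]);print(Q.round(1),Q.mean(0))
# height check with top view flange
t=cam("top"); 
print(tri([(c,f(273,329)),(t,(245+265/6-.4,165+262/6-.4))]))
print("block top far corners", [tri([(c,f(*a)),(t,(245+b[0]/6-.4,165+b[1]/6-.4))]) for a,b in [((217,412),(220,278)),((332,414),(290,278))]])
```

```text
flange [503.9 185.9 113. ] r [array([ 0.5, 35.4,  0. ]), array([ -1.1, -36. ,   0. ]), array([35.2, -0.7,  0. ]), array([-38.2,   0.7,   0. ])]
tab (168, 330) [514.  211.5 154. ]
tab (168, 424) [490.1 212.6 154. ]
tab (188, 330) [513.9 206.7 154. ]
tab (188, 424) [490.  207.6 154. ]
tab (383, 330) [512.8 159.6 154. ]
tab (383, 424) [488.9 159.4 154. ]
tab (362, 330) [512.9 164.7 154. ]
tab (362, 424) [489.  164.6 154. ]
[[578.5 253.9  86. ]
 [574.6 113.9  86. ]
 [424.5 117.2  86. ]
 [427.6 258.3  86. ]] [501.28936606 185.82311573  86.        ]
(array([503.8464698 , 187.06867303, 114.45457526]), [1.2021293618723163, 1.2021293618723283])
block top far corners [(array([492.02657757, 201.1748658 , 151.5799105 ]), [0.7141723546652062, 0.7141723546652226]), (array([491.42625048, 172.83627223, 153.79550219]), [0.8864568397355644, 0.8864568397355537])]
```

```bash
python3 -m inch '[{"dp":[-0.1,-0.2,-3.0],"yaw":0},{"dp":[-0.2,-0.4,-6.0],"yaw":-0.4},{"dp":[-0.2,-0.4,-8.5],"yaw":-0.4},{"dp":[-0.2,-0.4,-8.5],"yaw":-0.4},{"dp":[-0.2,-0.4,-8.5],"yaw":-0.4}]'
python3 - <<'E'
from h import *
c=cam("wrist"); s=bot.get_state(); print(s["t"],s["eef_pos"],s["eef_rot"][:,0],s["contact_force"],s["ft_torque"])
im=c["image"]
for z,y0 in [(154,0)]:
  for p in proj(c,[(514.5,186.3+26,154),(490.5,186.3+26,154),(514.5,186.3-26,154),(490.5,186.3-26,154)]): print(p)
cv2.imwrite("pics/w2.png",im)
cv2.imwrite("pics/w2c.png",cv2.resize(im[100:330,190:450],None,fx=3,fy=2.6,interpolation=cv2.INTER_CUBIC)[:598])
E
```

```text
t: 3.6
eef_pos: [501.6, 184.1, 212.3]
eef_rot: [[-0.032, -1.0, 0.001], [-1.0, 0.032, -0.001], [0.001, -0.001, -1.0]]
contact_force: [-0.3, 0.2, 0.8]
width: 85.8
3.65 [502.35496639 184.59869487 214.3803667 ] [-3.11315249e-02 -9.99515286e-01  1.48234663e-04] [-0.40802214  0.46865014  0.24889359] [-0.01984689  0.03543397  0.00256473]
[271.04235493 212.47244934]
[273.70678109 245.19570962]
[348.66289088 210.08707296]
[348.58020052 242.96779221]
```

View pics/w2c.png

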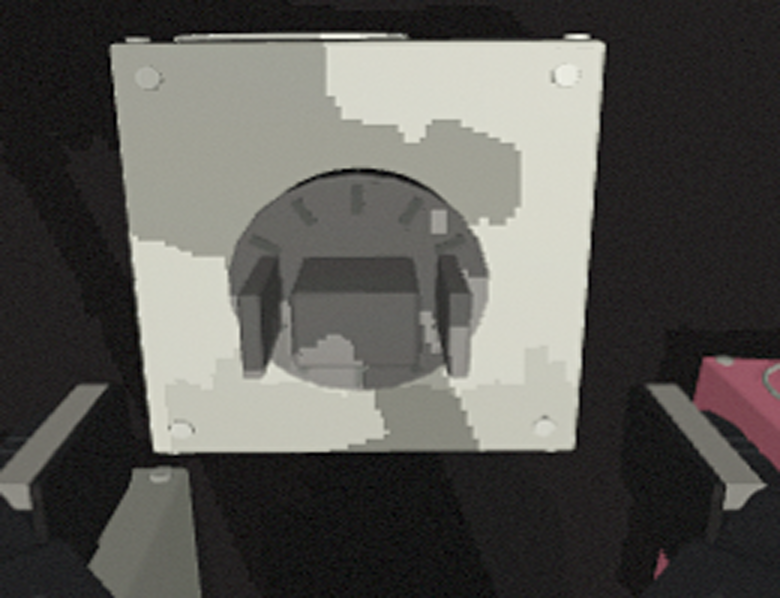

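```bash
python3 -m inch '[{"dp":[0,0.2,-2.5],"yaw":0.3},{"dp":[0,0.3,-4.8],"yaw":0.3},{"dp":[0,0.3,-6.2],"yaw":0.3},{"dp":[0,0.3,-7.1],"yaw":0.3},{"dp":[0,0.3,-7.1],"yaw":0.3},{"dp":[0,0.3,-7.1],"yaw":0.3}]'
python3 - <<'E'
from h import *
for i in range(3):
  s=bot.get_state(); print(s["t"],s["eef_pos"],s["eef_rot"][:,0],s["contact_force"],s["ft_torque"])
  c=cam("wrist");
cv2.imwrite("pics/w3.png",c["image"])
E
```

```text
t: 4.15
eef_pos: [503.1, 187.6, 145.3]
eef_rot: [[-0.026, -1.0, 0.007], [-1.0, 0.026, 0.0], [-0.001, -0.007, -1.0]]
contact_force: [-0.8, -0.2, -0.2]
width: 85.1
4.15 [503.05124813 187.64040933 145.27061486] [-2.62552820e-02 -9.99655098e-01 -5.86709131e-04] [-0.77830504 -0.16705802 -0.15340072] [ 0.00786442 -0.00782655 -0.02407294]
4.2 [503.27503108 187.72007661 145.72557631] [-2.61345306e-02 -9.99658114e-01 -8.00809377e-04] [ 0.01437867 -0.54497845  0.84878593] [-0.00460506 -0.04939239  0.04338145]
4.25 [503.32199269 187.77678396 145.78422311] [-2.61053762e-02 -9.99658763e-01 -9.30915527e-04] [-0.44159975  0.00740812 -0.66168148] [-0.03093649 -0.01379449  0.02283396]
```

View pics/w3.png

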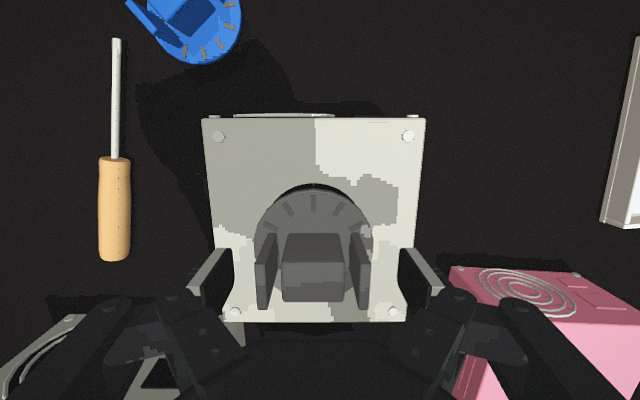

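Run:
```python
from h import *
c=cam("wrist"); T=np.linalg.inv(np.array(c["tool_from_camera"]))
for z in (5,12,19,25):
  P=[(T[:3,:3]@np.array([x,y,z])+T[:3,3]) for x in(-42.7,42.7) for y in(-11,11)]
  print(z,cv2.projectPoints(np.array(P),np.zeros(3),np.zeros(3),c["mtx"],np.array(c["distortion"]))[0][:,0].round(0).tolist())
```

```text
5 [[226.0, 249.0], [230.0, 288.0], [401.0, 249.0], [397.0, 288.0]]
12 [[230.0, 243.0], [234.0, 281.0], [397.0, 243.0], [393.0, 281.0]]
19 [[234.0, 238.0], [237.0, 274.0], [393.0, 238.0], [390.0, 274.0]]
25 [[237.0, 233.0], [240.0, 268.0], [390.0, 233.0], [387.0, 268.0]]
```

```bash
python3 -m inch '[{"dp":[-0.05,0,-0.25],"yaw":0},{"dp":[-0.05,0,-0.5],"yaw":0},{"dp":[-0.05,0,-0.5],"yaw":0}]' 6.0 25
python3 -m inch '[{"dp":[0,0,0],"yaw":0},{"dp":[0,0,0],"yaw":0},{"dp":[0,0,0],"yaw":0}]' 5.3 25
python3 -m inch '[{"dp":[0,0,0],"yaw":0},{"dp":[0,0,0],"yaw":0},{"dp":[0,0,0],"yaw":0}]' 4.7 25
python3 - <<'E'
from h import *
for i in range(4):
  s=bot.get_state(); print(s["t"],s["eef_pos"],s["contact_force"],s["ft_torque"],s["width"])
  c=cam("wrist");
cv2.imwrite("pics/w4.png",c["image"])
E
```

```text
t: 4.6
eef_pos: [502.5, 187.8, 140.0]
eef_rot: [[-0.026, -1.0, 0.007], [-1.0, 0.026, 0.0], [-0.001, -0.007, -1.0]]
contact_force: [-0.0, 0.7, 0.3]
width: 59.8
t: 4.85
eef_pos: [502.4, 187.8, 139.9]
eef_rot: [[-0.026, -1.0, 0.007], [-1.0, 0.026, 0.001], [-0.001, -0.007, -1.0]]
contact_force: [0.3, 0.4, 0.4]
width: 53.0
t: 5.1
eef_pos: [502.5, 187.8, 140.3]
eef_rot: [[-0.026, -1.0, 0.007], [-1.0, 0.026, 0.001], [-0.001, -0.007, -1.0]]
contact_force: [-1.6, 0.3, 2.5]
width: 47.0
5.1 [502.52359493 187.84223183 140.29471668] [-1.6486817   0.32602521  2.54580444] [-0.0096761   0.20392973  0.01455787] 47.03403262093271
5.15 [502.54916162 187.8527514  140.34333009] [-0.42276435 -0.10311242  3.16277681] [-0.05577138  0.18250428  0.02987577] 47.27521192437863
5.2 [502.5281788  187.85171462 140.30613839] [-1.12210063  0.05893101  3.32895158] [-0.01094878  0.18597839 -0.02569286] 46.964049141758025
5.25 [502.54622935 187.86887661 140.31009621] [-1.1363108   0.06421229  2.85847292] [-0.07132184  0.20602718 -0.05393236] 47.34644738258052
```

View pics/w4.png

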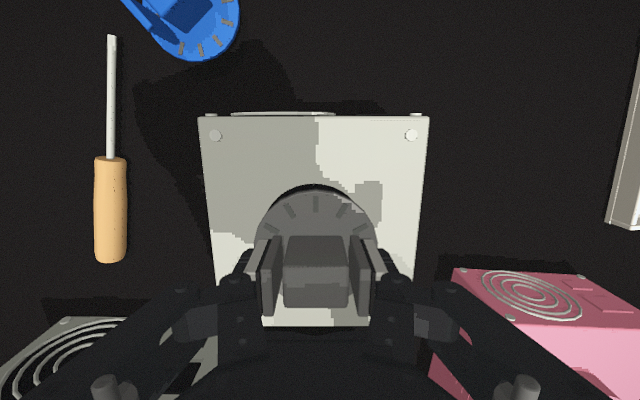

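Both pads now touch the tabs, at about columns 268 and 360, centred on the block at about column 315, and the side force is about zero. I'll squeeze them home.

```bash
python3 -m inch '[{"dp":[0,0,0],"yaw":0},{"dp":[0,0,0.05],"yaw":0},{"dp":[0,0,0.1],"yaw":0}]' 4.2 30
python3 -m inch '[{"dp":[0,0,0],"yaw":0},{"dp":[0,0,0],"yaw":0},{"dp":[0,0,0],"yaw":0}]' 3.6 30
python3 - <<'E'
from h import *
for i in range(4):
  s=bot.get_state(); print(s["t"],s["eef_pos"],s["contact_force"],s["ft_torque"],s["width"])
  c=cam("wrist");
cv2.imwrite("pics/w5.png",c["image"])
E
```

```text
t: 5.55
eef_pos: [502.5, 187.8, 140.9]
eef_rot: [[-0.026, -1.0, 0.007], [-1.0, 0.026, 0.0], [-0.001, -0.007, -1.0]]
contact_force: [0.7, 0.4, -1.1]
width: 42.4
t: 5.8
eef_pos: [502.7, 187.9, 141.5]
eef_rot: [[-0.026, -1.0, 0.008], [-1.0, 0.026, 0.001], [-0.001, -0.008, -1.0]]
contact_force: [-0.8, -1.1, 4.0]
width: 38.3
5.8 [502.73269753 187.86336123 141.50992415] [-0.7960491  -1.08771996  4.02958818] [-0.03455493  0.22536248 -0.02947832] 38.29950087703681
5.85 [502.74292163 187.85326398 141.52192267] [-1.44376972  0.17942079  5.26970014] [-0.01670515  0.14747857  0.01532549] 38.86956933567275
5.9 [502.71976014 187.84879781 141.49917774] [-1.36472523 -0.46456532  5.16721767] [-0.05588091  0.20292057  0.00215269] 38.62865340379572
5.95 [502.72214581 187.85087797 141.47727108] [-1.57272566 -0.32216644  5.6361405 ] [ 0.01358362  0.16794227 -0.03162747] 38.16893125484658
```

View pics/w5.png

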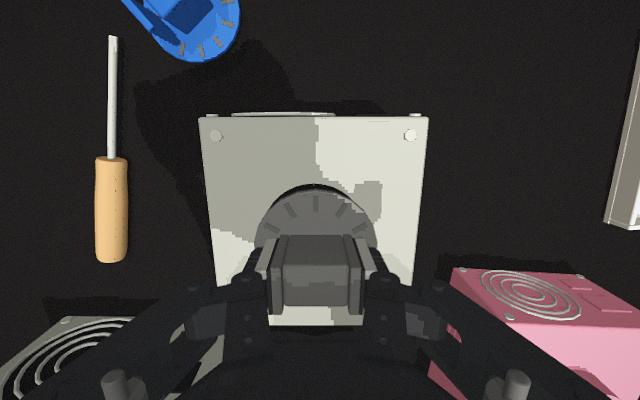

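Both tabs look home against the block in the picture, and the opening has stopped at 38.4 mm. Now I'll turn.

```bash
cat > rd.py <<'E'
from h import *
import sys
n=int(sys.argv[1]) if len(sys.argv)>1 else 4
A=[]
for i in range(n):
  s=bot.get_state(); R=s["eef_rot"]; A.append([s["t"],*s["eef_pos"],np.degrees(np.arctan2(R[1,0],R[0,0])),*s["contact_force"],*s["ft_torque"],s["width"]])
  if i<n-1: eyes.capture("wrist")
A=np.array(A);m=A.mean(0); print("t %.2f pos %s yaw %.2f F %s M %s w %.1f"%(A[-1,0],m[1:4].round(1),m[4],m[5:8].round(2),m[8:11].round(3),m[11]))
E
python3 rd.py 2
python3 -m inch '[{"dp":[0,0,0],"yaw":4},{"dp":[0,0,0],"yaw":9},{"dp":[0,0,0],"yaw":14},{"dp":[0,0,0],"yaw":14}]'; python3 rd.py 4
python3 -m inch '[{"dp":[0,0,0],"yaw":5},{"dp":[0,0,0],"yaw":10},{"dp":[0,0,0],"yaw":14},{"dp":[0,0,0],"yaw":14}]'; python3 rd.py 4
```

```text
t 6.05 pos [502.7 187.9 141.5] yaw -91.49 F [-1.35  0.06  5.09] M [-0.038  0.197 -0.018] w 38.5
t: 6.38
eef_pos: [502.8, 187.8, 141.5]
eef_rot: [[0.22, -0.976, 0.008], [-0.976, -0.22, 0.003], [-0.001, -0.008, -1.0]]
contact_force: [0.8, -0.6, 2.7]
width: 38.5
t 6.53 pos [502.8 187.8 141.5] yaw -77.54 F [ 0.67 -0.15  2.38] M [-0.046  0.003  0.075] w 38.5
t: 6.87
eef_pos: [502.8, 187.9, 141.5]
eef_rot: [[0.445, -0.896, 0.007], [-0.896, -0.445, 0.004], [-0.001, -0.008, -1.0]]
contact_force: [0.4, 0.5, 0.7]
width: 38.6
t 7.02 pos [502.8 187.9 141.5] yaw -63.75 F [-0.09  0.84  2.16] M [0.019 0.04  0.049] w 38.6
```

```bash
python3 - <<'E'
from h import *
cv2.imwrite("pics/w6.png",cam("wrist")["image"])
E
python3 rd.py 5
```

```text
t 7.27 pos [502.8 187.9 141.5] yaw -63.72 F [0.14 0.42 3.02] M [ 0.034  0.013 -0.03 ] w 38.7
```

View pics/w6.png

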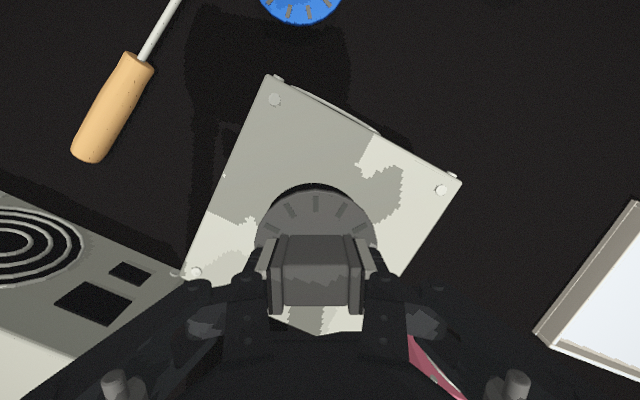

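The picture shows the cap turning with the tool, about 28° relative to the box, with both tabs still home. From here I'll feel for the stop in small steps.

```bash
sed -i 's|^A=np.array(A)|A=np.array(A);print("Mz",A[:,10].round(2))|' rd.py; sed -i 's/;m=A.mean/\nm=A.mean/;' rd.py
python3 rd.py 6
python3 -m inch '[{"dp":[0,0,0],"yaw":2},{"dp":[0,0,0],"yaw":3},{"dp":[0,0,0],"yaw":3}]'; python3 rd.py 8
python3 -m inch '[{"dp":[0,0,0],"yaw":2},{"dp":[0,0,0],"yaw":3},{"dp":[0,0,0],"yaw":3}]'; python3 rd.py 8
```

```text
Mz [-0.06 -0.07 -0.02 -0.06 -0.06 -0.04]
t 7.52 pos [502.8 187.9 141.5] yaw -63.66 F [-0.12  0.82  2.72] M [ 0.065  0.015 -0.049] w 38.5
t: 7.77
eef_pos: [502.8, 187.9, 141.5]
eef_rot: [[0.491, -0.871, 0.006], [-0.871, -0.491, 0.005], [-0.001, -0.008, -1.0]]
contact_force: [-0.5, 1.0, 2.5]
width: 38.3
Mz [ 0.06  0.07  0.03  0.08 -0.01  0.04  0.06  0.04]
t 8.12 pos [502.8 187.9 141.5] yaw -60.66 F [-0.92  0.29  3.1 ] M [0.025 0.138 0.046] w 38.5
t: 8.37
eef_pos: [502.7, 187.9, 141.5]
eef_rot: [[0.535, -0.845, 0.006], [-0.845, -0.535, 0.005], [-0.001, -0.008, -1.0]]
contact_force: [-1.6, 1.5, 3.7]
width: 38.8
Mz [-0.04  0.02  0.03  0.03  0.05  0.02  0.07  0.04]
t 8.72 pos [502.8 187.9 141.5] yaw -57.68 F [-1.26  0.73  3.09] M [0.039 0.169 0.029] w 38.6
```

```bash
for k in 1; do python3 -m inch '[{"dp":[0,0,0],"yaw":2},{"dp":[0,0,0],"yaw":4},{"dp":[0,0,0],"yaw":4}]' | grep force; python3 rd.py 6; done
python3 -m inch '[{"dp":[0,0,0],"yaw":2},{"dp":[0,0,0],"yaw":4},{"dp":[0,0,0],"yaw":4}]' | grep force; python3 rd.py 6
```

```text
contact_force: [-0.5, -0.0, 2.8]
Mz [ 0.02  0.05  0.03  0.03  0.05 -0.01]
t 9.22 pos [502.7 187.9 141.5] yaw -53.70 F [-0.71  0.96  2.96] M [0.074 0.144 0.026] w 38.6
contact_force: [-1.8, 0.7, 3.4]
Mz [ 0.06  0.01 -0.01  0.02  0.06  0.03]
t 9.72 pos [502.7 188.  141.5] yaw -49.75 F [-1.23  0.85  3.2 ] M [0.109 0.177 0.029] w 38.6
```

```bash
python3 -m inch '[{"dp":[0,0,0],"yaw":2},{"dp":[0,0,0],"yaw":4},{"dp":[0,0,0],"yaw":4}]' | grep force; python3 rd.py 6
```

```text
contact_force: [-1.3, 1.0, 3.4]
Mz [0.02 0.01 0.01 0.04 0.01 0.01]
t 10.22 pos [502.7 188.  141.5] yaw -45.80 F [-1.33  1.    3.17] M [0.112 0.207 0.017] w 38.5
```

```bash
python3 -m inch '[{"dp":[0,0,0],"yaw":2},{"dp":[0,0,0],"yaw":3},{"dp":[0,0,0],"yaw":3}]' | grep force; python3 rd.py 6
```

```text
contact_force: [-0.9, 1.3, 4.1]
Mz [ 0.05  0.06  0.07  0.02 -0.02  0.02]
t 10.72 pos [502.7 188.  141.5] yaw -42.82 F [-1.4   1.07  3.51] M [0.103 0.275 0.035] w 38.5
```

```bash
python3 -m inch '[{"dp":[0,0,0],"yaw":2},{"dp":[0,0,0],"yaw":3},{"dp":[0,0,0],"yaw":3}]' | grep force; python3 rd.py 6
```

```text
contact_force: [-1.7, 0.7, 3.1]
Mz [-0.04  0.05  0.07  0.04 -0.    0.03]
t 11.22 pos [502.7 188.  141.5] yaw -39.84 F [-1.91  0.95  3.73] M [0.131 0.259 0.026] w 38.4
```

```bash
python3 -m inch '[{"dp":[0,0,0],"yaw":2},{"dp":[0,0,0],"yaw":3},{"dp":[0,0,0],"yaw":3}]' | grep force; python3 rd.py 6
```

```text
contact_force: [-2.6, 1.1, 3.5]
Mz [-0.03 -0.02 -0.03 -0.01  0.05  0.03]
t 11.72 pos [502.6 188.  141.5] yaw -36.87 F [-1.95  1.22  3.47] M [ 0.149  0.325 -0.001] w 38.6
```

```bash
python3 -m inch '[{"dp":[0,0,0],"yaw":2},{"dp":[0,0,0],"yaw":3},{"dp":[0,0,0],"yaw":3}]' | grep force; python3 rd.py 6
```

```text
contact_force: [1.3, 1.9, 2.6]
Mz [-0.24 -0.2  -0.14 -0.11 -0.15 -0.21]
t 12.22 pos [502.9 188.  141.5] yaw -33.90 F [0.6  1.53 2.48] M [ 0.188 -0.027 -0.175] w 38.7
```

```bash
python3 -m inch '[{"dp":[0,0,0],"yaw":2},{"dp":[0,0,0],"yaw":3},{"dp":[0,0,0],"yaw":3}]' | grep force; python3 rd.py 6
```

```text
contact_force: [0.2, 2.4, 2.3]
Mz [-0.28 -0.26 -0.26 -0.29 -0.32 -0.3 ]
t 12.72 pos [503.  188.  141.5] yaw -30.93 F [0.89 1.95 2.12] M [ 0.224 -0.091 -0.283] w 38.6
```

The stop first touches between yaw -36.9 and -34. I'll turn back to about -36 and check.

```bash
python3 -m inch '[{"dp":[0,0,0],"yaw":-3},{"dp":[0,0,0],"yaw":-5},{"dp":[0,0,0],"yaw":-5}]' | grep force; python3 rd.py 8
```

```text
contact_force: [0.8, 1.4, 1.8]
Mz [-0.03 -0.02 -0.05 -0.04 -0.01 -0.03  0.    0.01]
t 13.32 pos [503.1 188.2 141.5] yaw -35.88 F [1.4  2.57 1.55] M [ 0.4   -0.257 -0.022] w 38.5
```

```bash
python3 -m inch '[{"dp":[0,0,0.1],"yaw":0},{"dp":[0,0,0.2],"yaw":0},{"dp":[0,0,0.4],"yaw":0},{"dp":[0,0,0.4],"yaw":0}]' | grep force; python3 rd.py 4
```

```text
contact_force: [2.3, 2.5, -7.2]
Mz [-0.07 -0.13 -0.1  -0.07]
t 13.80 pos [502.5 187.9 144.2] yaw -35.90 F [ 2.06  2.08 -8.52] M [ 0.411 -0.458 -0.091] w 38.3
```

Run:
```python
from h import *
cv2.imwrite("pics/w7.png",cam("wrist")["image"])
c=cam("scene"); cv2.imwrite("pics/s7.png",cv2.resize(c["image"][120:220,280:390],None,fx=6,fy=6,interpolation=cv2.INTER_CUBIC))
```

```text
(no output)
```

View pics/w7.png

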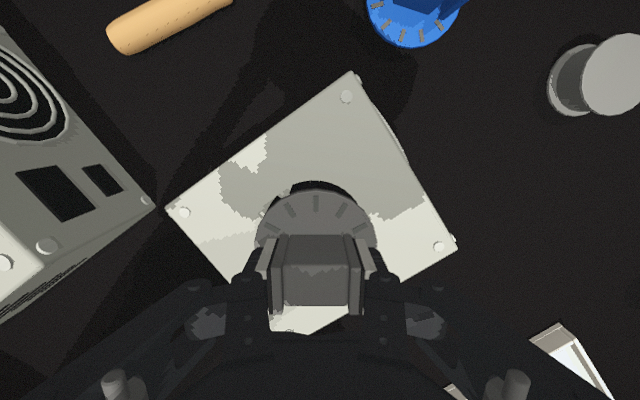

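View pics/s7.png

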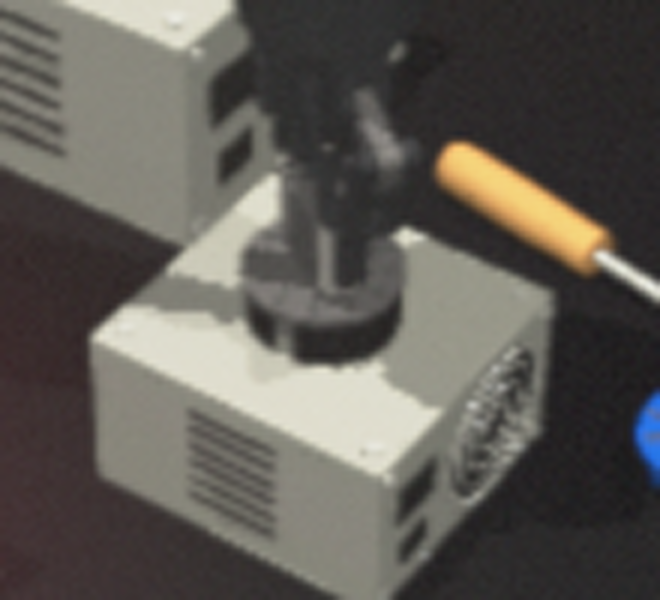

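```bash
python3 -m inch '[{"dp":[0.03,0.03,-0.1],"yaw":0},{"dp":[0.06,0.05,-0.2],"yaw":0},{"dp":[0.06,0.05,-0.2],"yaw":0}]' | grep force; python3 rd.py 4
```

```text
contact_force: [-0.9, 0.2, -2.2]
Mz [-0.03 -0.03 -0.05  0.03]
t 14.30 pos [503.2 188.3 143.2] yaw -35.90 F [-0.42  0.3  -1.67] M [-0.007  0.116 -0.019] w 38.3
```

```bash
python3 -m inch '[{"dp":[0,0,0.1],"yaw":0},{"dp":[0,0,0.2],"yaw":0},{"dp":[0,0,0.3],"yaw":0},{"dp":[0,0,0.3],"yaw":0}]' | grep force; python3 rd.py 4
```

```text
contact_force: [2.3, -0.5, -10.7]
Mz [-0.02 -0.   -0.02 -0.05]
t 14.78 pos [503.  188.2 144.9] yaw -35.90 F [  1.69  -0.33 -11.27] M [ 0.181 -0.445 -0.025] w 38.5
```

```bash
python3 -m inch '[{"dp":[0,0,-0.1],"yaw":0},{"dp":[0.02,0,-0.15],"yaw":1},{"dp":[0.02,0,-0.15],"yaw":2},{"dp":[0.02,0,-0.15],"yaw":2}]' | grep force; python3 rd.py 6
```

```text
contact_force: [-0.4, -0.8, -6.3]
Mz [-0.22 -0.22 -0.29 -0.25 -0.18 -0.19]
t 15.37 pos [503.3 188.2 144. ] yaw -33.89 F [-0.19 -0.22 -5.04] M [ 0.157 -0.076 -0.225] w 38.4
```

```bash
python3 -m inch '[{"dp":[0,0,0.1],"yaw":0},{"dp":[0,0,0.2],"yaw":0},{"dp":[0,0,0.2],"yaw":0}]' | grep force; python3 rd.py 4
python3 - <<'E'
from h import *
cv2.imwrite("pics/w8.png",cam("wrist")["image"])
E
```

```text
contact_force: [3.1, 0.9, -14.6]
Mz [-0.13 -0.22 -0.23 -0.13]
t 15.77 pos [503.1 188.1 144.5] yaw -33.91 F [  3.71   0.89 -16.14] M [ 0.333 -0.8   -0.18 ] w 38.3
```

View pics/w8.png

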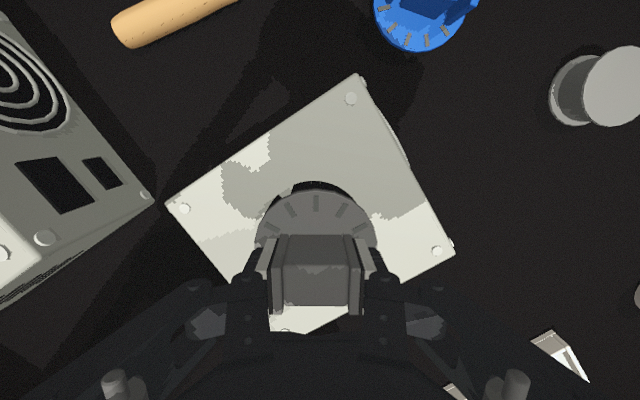

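```bash
python3 -m inch '[{"dp":[0.02,0,-0.15],"yaw":0},{"dp":[0.02,0,-0.22],"yaw":-2},{"dp":[0.02,0,-0.22],"yaw":-5},{"dp":[0.02,0,-0.22],"yaw":-5}]' | grep force; python3 rd.py 6
```

```text
contact_force: [-1.9, 0.3, -2.2]
Mz [-0.06 -0.05 -0.07 -0.01 -0.03  0.01]
t 16.40 pos [503.5 188.5 144.6] yaw -38.85 F [-0.94  1.18 -0.93] M [ 0.174  0.279 -0.035] w 38.3
```

```bash
python3 -m inch '[{"dp":[0,0,0.1],"yaw":0},{"dp":[0,0,0.2],"yaw":0},{"dp":[0,0,0.3],"yaw":0},{"dp":[0,0,0.3],"yaw":0}]' | grep force; python3 rd.py 5
```

```text
contact_force: [-2.6, 1.2, -0.2]
Mz [-0.04 -0.07 -0.04 -0.02 -0.08]
t 16.93 pos [503.4 188.5 147.1] yaw -38.83 F [-2.8   1.59 -0.23] M [ 0.32   0.478 -0.051] w 38.1
```

```bash
python3 -m inch '[{"dp":[-0.03,0.02,0.2],"yaw":0},{"dp":[-0.05,0.03,0.4],"yaw":0},{"dp":[-0.05,0.03,0.6],"yaw":0},{"dp":[-0.05,0.03,0.6],"yaw":0}]' | grep force; python3 rd.py 4;  python3 - <<'E'
from h import *
cv2.imwrite("pics/w9.png",cam("wrist")["image"])
c=cam("scene"); cv2.imwrite("pics/s9.png",cv2.resize(c["image"][120:220,280:390],None,fx=6,fy=6,interpolation=cv2.INTER_CUBIC))
E
```

```text
contact_force: [-1.1, -0.7, -1.3]
Mz [ 0.03  0.   -0.01 -0.03]
t 17.42 pos [503.4 188.6 153.7] yaw -38.85 F [-0.16  0.1  -0.91] M [ 0.012  0.035 -0.002] w 38.4
```

View pics/w9.png

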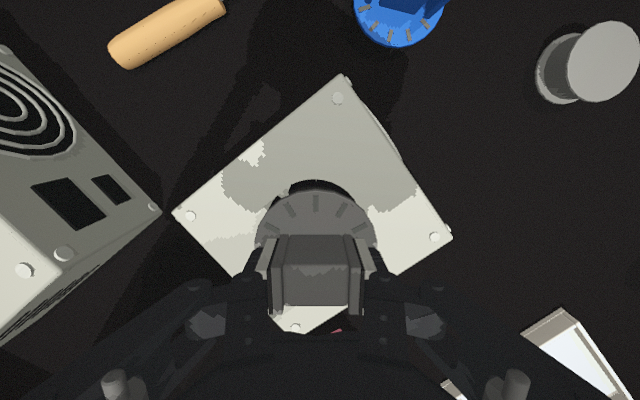

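View pics/s9.png

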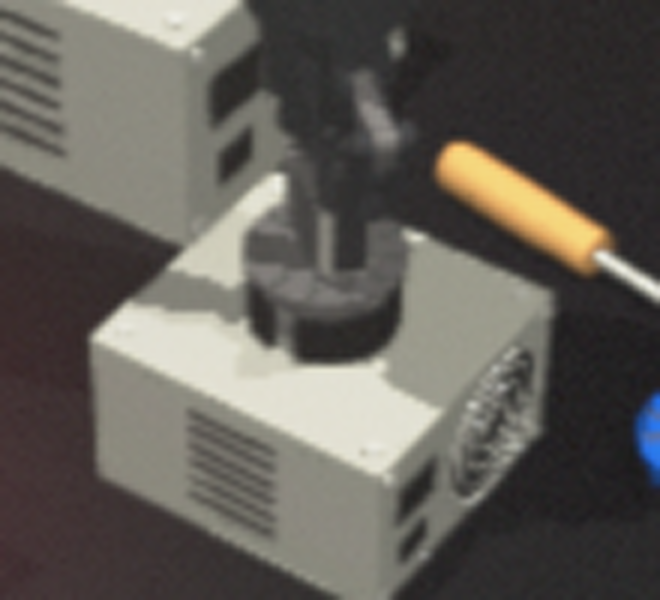

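The cap rises with the gripper: the flange is higher in the scene view, its place in the grip hasn't changed, and the forces are about zero. I'll go on straight up.

```bash
python3 -m inch '[{"dp":[0,0,0.5],"yaw":0},{"dp":[0,0,1],"yaw":0},{"dp":[0,0,1.5],"yaw":0},{"dp":[0,0,2.2],"yaw":0},{"dp":[0,0,3],"yaw":0},{"dp":[0,0,4],"yaw":0},{"dp":[0,0,5],"yaw":0},{"dp":[0,0,5],"yaw":0}]' - 40; python3 rd.py 2;  python3 - <<'E'
from h import *
cv2.imwrite("pics/w10.png",cam("wrist")["image"])
c=cam("scene"); cv2.imwrite("pics/s10.png",cv2.resize(c["image"][80:220,260:400],None,fx=4,fy=4,interpolation=cv2.INTER_CUBIC))
E
```

```text
t: 18.18
eef_pos: [503.9, 189.0, 206.6]
eef_rot: [[0.779, -0.627, 0.007], [-0.627, -0.779, 0.008], [0.001, -0.011, -1.0]]
contact_force: [0.7, 0.3, -1.0]
width: 38.3
Mz [-0.04 -0.01]
t 18.23 pos [503.8 188.9 205.9] yaw -38.84 F [ 0.26 -0.07 -1.03] M [ 0.011 -0.007 -0.024] w 38.2
```

View pics/s10.png

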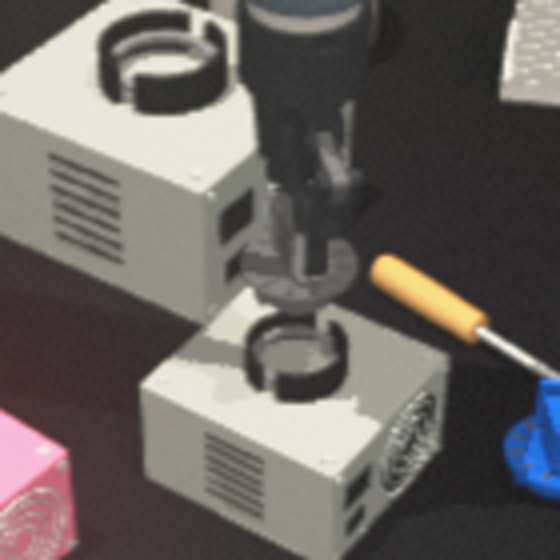

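View pics/w10.png

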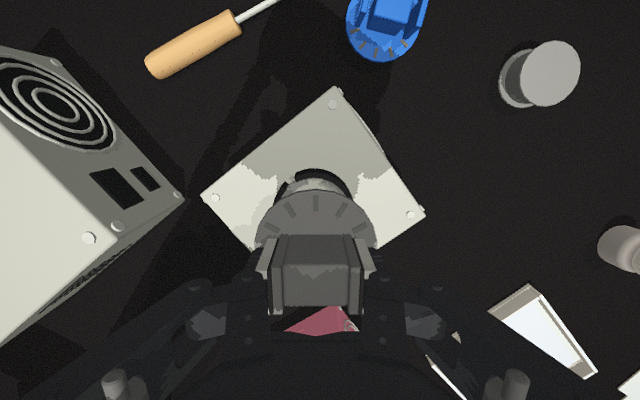

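The cap hangs upright in the grip, clear of the open collar. Next I carry it over the tray.

```bash
python3 -m inch '[{"dp":[0.3,-2,0],"yaw":0},{"dp":[0.9,-6,0],"yaw":0},{"dp":[1.5,-10,0],"yaw":0},{"dp":[2.1,-14,0],"yaw":0},{"dp":[2.7,-18,0],"yaw":0},{"dp":[3.3,-22,0],"yaw":0},{"dp":[3.9,-26,0],"yaw":0},{"dp":[4.5,-29,0],"yaw":0}]'; python3 -m inch '[{"dp":[0.6,-4,0],"yaw":0},{"dp":[1.2,-7,-2],"yaw":0},{"dp":[1.4,-8.3,-4],"yaw":0},{"dp":[1.4,-8.3,-6],"yaw":0},{"dp":[1.4,-8.3,-8],"yaw":0},{"dp":[1.4,-8.3,-8],"yaw":0}]';python3 rd.py 2
python3 - <<'E'
from h import *
c=cam("scene"); s=bot.get_state(); p=s["eef_pos"]; print(p)
print(proj(c,[p-[0,0,55],[562.5,-183,5]]))
cv2.imwrite("pics/s11.png",cv2.resize(c["image"][190:360,190:350],None,fx=4,fy=3.5,interpolation=cv2.INTER_CUBIC))
t=cam("top"); cv2.imwrite("pics/t11.png",cv2.resize(t["image"][130:250,370:490],None,fx=4.5,fy=4.5,interpolation=cv2.INTER_CUBIC))
E
```

```text
t: 19.0
eef_pos: [547.5, -104.4, 202.2]
eef_rot: [[0.778, -0.628, 0.002], [-0.628, -0.778, 0.006], [-0.003, -0.006, -1.0]]
contact_force: [0.8, -0.0, -1.7]
width: 38.1
t: 19.5
eef_pos: [558.9, -187.0, 115.6]
eef_rot: [[0.777, -0.629, -0.008], [-0.629, -0.777, 0.01], [-0.012, -0.003, -1.0]]
contact_force: [-0.9, -0.7, -2.8]
width: 38.2
Mz [0.   0.01]
t 19.55 pos [ 559.3 -186.9  117. ] yaw -38.97 F [-0.3  -0.   -1.98] M [0.019 0.017 0.003] w 38.2
[ 560.82631872 -187.10341333  120.96740569]
[[259.48526965 289.62545234]
 [264.15182412 304.19321459]]
```

View pics/s11.png

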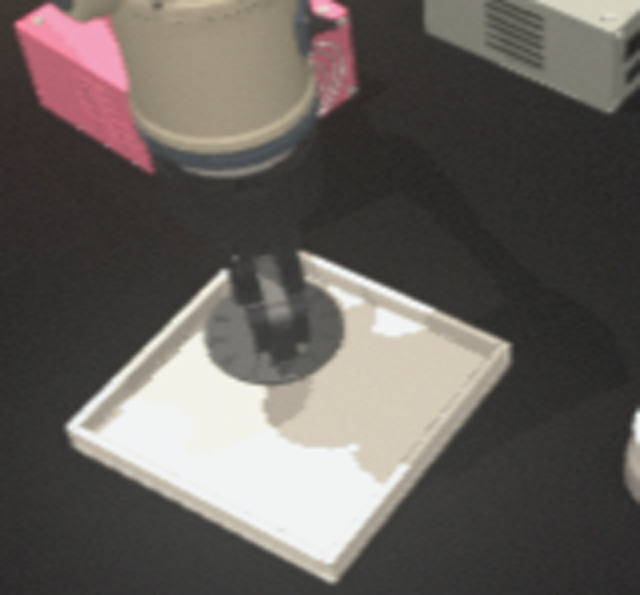

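View pics/t11.png

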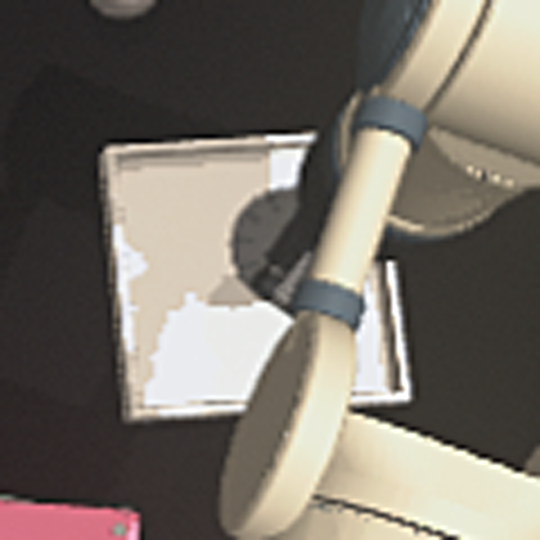

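The cap is over the tray, near its middle, in both views. I'll lower it in stages.

```bash
python3 -m inch '[{"dp":[0.1,0.2,-1.2],"yaw":0},{"dp":[0.2,0.3,-2.6],"yaw":0},{"dp":[0.2,0.3,-3.8],"yaw":0},{"dp":[0.2,0.3,-4.6],"yaw":0},{"dp":[0.2,0.3,-4.8],"yaw":0},{"dp":[0.2,0.3,-4.8],"yaw":0}]'; python3 rd.py 3;python3 rd.py 1
```

```text
t: 20.15
eef_pos: [562.9, -183.9, 73.1]
eef_rot: [[0.778, -0.628, -0.001], [-0.628, -0.778, 0.007], [-0.005, -0.005, -1.0]]
contact_force: [-0.3, -0.0, -1.2]
width: 38.0
Mz [ 0.04 -0.02  0.02]
t 20.25 pos [ 563.4 -184.1   74.1] yaw -38.91 F [ 0.13  0.02 -0.91] M [-0.016 -0.004  0.013] w 38.0
Mz [0.02]
t 20.25 pos [ 563.8 -184.3   74.9] yaw -38.91 F [ 0.2   0.01 -0.2 ] M [-0.02   0.021  0.021] w 37.9
```

```bash
python3 -m inch '[{"dp":[0,0,-0.3],"yaw":0},{"dp":[0,0,-0.6],"yaw":0},{"dp":[0,0,-0.9],"yaw":0},{"dp":[0,0,-0.9],"yaw":0}]'|grep -v rot; python3 rd.py 3
python3 -m inch '[{"dp":[0,0,-0.1],"yaw":0},{"dp":[0,0,-0.2],"yaw":0},{"dp":[0,0,-0.2],"yaw":0}]'|grep -v rot; python3 rd.py 3
```

```text
t: 20.58
eef_pos: [563.5, -184.2, 65.2]
contact_force: [0.0, 0.9, -1.7]
width: 37.6
Mz [ 0.    0.03 -0.01]
t 20.68 pos [ 563.5 -184.3   65.5] yaw -38.92 F [ 0.35  0.16 -1.19] M [-0.037  0.005  0.006] w 37.9
t: 20.93
eef_pos: [563.6, -184.3, 63.5]
contact_force: [-0.6, 0.4, -1.4]
width: 37.7
Mz [ 0.03 -0.02 -0.04]
t 21.03 pos [ 563.6 -184.3   63.6] yaw -38.92 F [ 0.07 -0.23 -1.12] M [ 0.003 -0.015 -0.012] w 37.9
```

```bash
python3 -m inch '[{"dp":[0,0,-0.1],"yaw":0},{"dp":[0,0,-0.15],"yaw":0},{"dp":[0,0,-0.15],"yaw":0}]'|grep -v rot; python3 rd.py 3
```

```text
t: 21.28
eef_pos: [563.6, -184.2, 62.0]
contact_force: [0.6, 0.4, -1.1]
width: 38.1
Mz [ 0.04 -0.05 -0.02]
t 21.38 pos [ 563.6 -184.3   62.1] yaw -38.92 F [-0.14 -0.23 -1.09] M [-0.023  0.018 -0.008] w 37.8
```

```bash
python3 -m inch '[{"dp":[0,0,-0.1],"yaw":0},{"dp":[0,0,-0.15],"yaw":0},{"dp":[0,0,-0.15],"yaw":0}]'|grep -v rot; python3 rd.py 3
```

```text
t: 21.63
eef_pos: [563.5, -184.2, 60.4]
contact_force: [-0.9, 0.1, -1.7]
width: 37.6
Mz [ 0.05 -0.02 -0.02]
t 21.73 pos [ 563.5 -184.3   60.5] yaw -38.92 F [ 0.13  0.21 -1.18] M [ 0.017 -0.033  0.004] w 37.9
```

```bash
python3 -m inch '[{"dp":[0,0,-0.1],"yaw":0},{"dp":[0,0,-0.15],"yaw":0},{"dp":[0,0,-0.15],"yaw":0}]'|grep -v rot; python3 rd.py 3
```

```text
t: 21.98
eef_pos: [563.5, -184.2, 59.0]
contact_force: [0.2, -0.9, -1.7]
width: 37.9
Mz [ 0.04 -0.05 -0.05]
t 22.08 pos [ 563.5 -184.2   59. ] yaw -38.92 F [-0.16 -0.17 -1.87] M [ 0.004  0.021 -0.018] w 37.9
```

```bash
python3 -m inch '[{"dp":[0,0,-0.1],"yaw":0},{"dp":[0,0,-0.1],"yaw":0}]'|grep -v rot; python3 rd.py 3
```

```text
t: 22.25
eef_pos: [563.6, -184.3, 58.8]
contact_force: [-2.4, 0.7, 3.6]
width: 37.6
Mz [-0.04 -0.03 -0.01]
t 22.35 pos [ 563.7 -184.3   58.8] yaw -38.92 F [-2.35  0.98  4.35] M [ 0.145  0.408 -0.028] w 37.8
```

The cap touched the floor at TCP z 58.8 with about 5 N; I expected 58.5. Now I'll let go in stages.

```bash
python3 -m inch '[{"dp":[0,0,0],"yaw":0},{"dp":[0,0,0],"yaw":0}]' 4.4|grep -v rot; python3 -m inch '[{"dp":[0,0,0],"yaw":0},{"dp":[0,0,0],"yaw":0},{"dp":[0,0,0],"yaw":0}]' 5.4|grep -v rot; python3 -m inch '[{"dp":[0,0,0],"yaw":0},{"dp":[0,0,0],"yaw":0},{"dp":[0,0,0],"yaw":0},{"dp":[0,0,0],"yaw":0}]' 8|grep -v rot; python3 rd.py 2;python3 - <<'E'
from h import *
cv2.imwrite("pics/w12.png",cam("wrist")["image"])
E
```

```text
t: 22.52
eef_pos: [563.7, -184.3, 58.6]
contact_force: [-0.5, 0.3, -1.2]
width: 44.2
t: 22.77
eef_pos: [563.7, -184.3, 58.5]
contact_force: [-0.3, -0.6, -0.2]
width: 53.8
t: 23.1
eef_pos: [563.8, -184.3, 58.5]
contact_force: [-1.1, -0.2, 0.3]
width: 80.1
Mz [ 0.03 -0.  ]
t 23.15 pos [ 563.7 -184.3   58.5] yaw -38.92 F [-0.16  0.11  0.01] M [ 0.006 -0.015  0.013] w 80.1
```

View pics/w12.png

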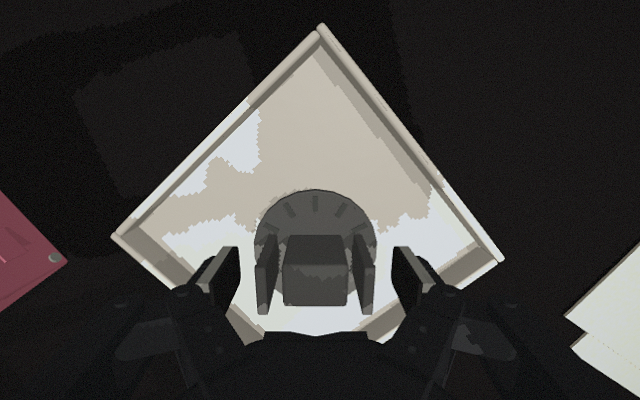

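The cap is free, standing upright, with the tabs at columns 265 and 365 and the pads well clear at 230 and 400. I'll withdraw straight up.

```bash
python3 -m inch '[{"dp":[0,0,1],"yaw":0},{"dp":[0,0,3],"yaw":0},{"dp":[0,0,6],"yaw":0},{"dp":[0,0,9],"yaw":0},{"dp":[0,0,12],"yaw":0},{"dp":[0,0,15],"yaw":0},{"dp":[0,0,15],"yaw":0},{"dp":[0,0,15],"yaw":0}]'|grep -v rot; python3 rd.py 2;python3 - <<'E'
from h import *
w=cam("wrist");cv2.imwrite("pics/w13.png",w["image"])
rw=finder.cut_out("wrist","cap_grip")
c=cam("scene");cv2.imwrite("pics/s13.png",c["image"])
rs=finder.cut_out("scene","cap_grip")
for r in rw: print("w",r["score"],r["point"],atz(w,r["point"],35).round(1))
for r in rs: print("s",r["score"],r["point"],atz(c,r["point"],40).round(1))
print(proj(c,[(563.5,-184.3,52)]),proj(w,[(563.5,-184.3,52)]))
E
```

```text
t: 23.87
eef_pos: [564.7, -184.7, 212.4]
contact_force: [1.0, -0.5, -0.7]
width: 80.3
Mz [-0.02  0.01]
t 23.92 pos [ 564.4 -184.6  211.1] yaw -38.92 F [ 0.6  -0.39 -0.69] M [-0.016  0.027 -0.006] w 80.4
w 0.91 [316.6, 185.1] [ 568.1 -182.7   35. ]
s 0.7 [400.0, 191.7] [665.8 263.8  40. ]
s 0.64 [262.8, 298.5] [ 567.6 -188.6   40. ]
[[262.00758425 292.96768211]] [[314.13571305 192.67666025]]
```

View pics/w13.png

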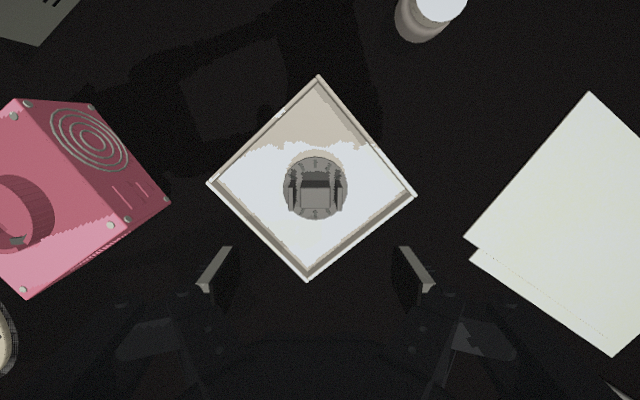

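View pics/s13.png

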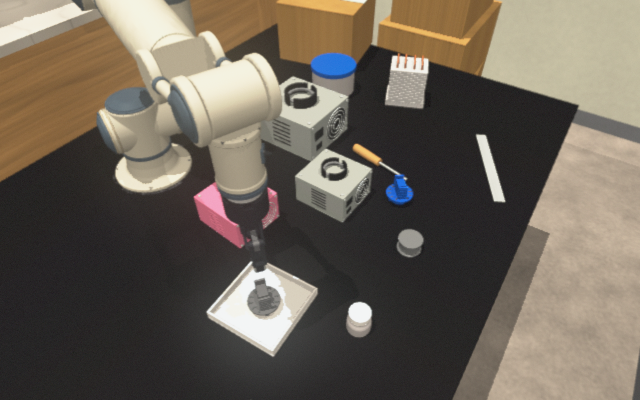

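The cap stands upright in the middle of the tray, at wrist (316,187) and scene (263,298). The gripper is clear and the bystanders are where they were. I'll hand in.

```bash
python3 -c "
from station import bot
print(bot.hand_in(), bot.get_state()['t'])"
```

```text
the job is handed in; nothing more can be done
the job is handed in; nothing more can be done
```

The filter cap is off the small grey power supply and standing upright in the white tray. I handed the job in at about 24 s, and the hand-in gives no verdict.

**Squeeze and turn:** I squeezed both tabs home and turned the cap anticlockwise. I felt the end stop after roughly 55 to 57 degrees, where the resisting moment rose to about 0.18 N m. I had also turned about 3 degrees further, to 0.28 N m, to be sure it was the stop.

**Lift:** The cap caught on my first tries, at the angle I judged to be first touch and about 2 degrees further on. I pulled with up to about 16 N there, below the 30 N limit on the cap. Turned back to about 53 degrees, it came out freely. So my estimate of first touch was probably 1 to 3 degrees too far on, or the cap was wedged sideways.

**Placing:** The cap touched the tray floor with about 5 N at the expected height.

**Last checks:**
- **Cap position:** Both views put the cap about 5 mm from the measured tray centre; the limit is 55 mm.
- **Contact:** The gripper was open and about 150 mm above the cap, with forces near zero.
- **Bystanders:** By eye, the spool, jar and screwdriver were where they began in the scene view. I did not re-measure them.

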